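Take a photometer reading: load the tall vial and hold the spring shutter at its mark

ROBOT

A 6-joint arm with a two-finger parallel gripper is mounted at the origin on the work surface. World frame = base frame: x ahead of the robot, y to its left, z up, the work surface at z = 0. Lengths are in m, angles in degrees, forces in N, time in s.
With the tool pointing down it reaches from about 0.3 to 0.75 m from the base axis. Payload 8.5 kg.
Tool frame: the origin (TCP) lies midway between the tips of the shut fingers; the grasp point (between the pads) lies 19 mm behind it (env.grip_depth is the distance from the TCP to the grasp point, in m); x points along the fingers, y is the direction in which the jaws open and shut, and the axes are right-handed (so a half turn about x gives the same grasp; the last joint's range is limited). The gripper opens to 85 mm and grips with 20 to 120 N. Pads are 22 mm wide; open, the fingers measure 114 mm over their backs; the gripper's body (76 mm by 85 mm) begins 54 mm behind the grasp point. The pads swing forward as they close: fully open they stand 13 mm farther back than shut.
Start: joints at [-87.966, 21.807, 74.336, -0, 83.858, -12.336], TCP at [0.136, -0.533, 0.231] pointing down, gripper open.
Joint ranges: [-178.18, 178.18], [-50.72, 133.34], [12.68, 142.11], [-81.47, 261.47], [9.98, 163.14], [-165.26, 165.26]. Speed limits (degrees/s): [136.94, 136.94, 180, 180, 180, 180].

INTERFACE

Orientations are given as a 3x3 rotation matrix whose columns are the frame's x, y, z axes.
In Python, from rig import env gives the robot as it stands.
- The arm moves only by the tool play_rows, never from a script. Its arguments are lists of equal length, an entry for each row: "travel": the shift along the world's x, y, z in cm, a list of three; "rotation": the turn, a rotation vector about the world's x, y, z in rad, a list of three; "claw": the finger opening in cm, from 0 to 8.54. A call has 1 to 12 rows; each row shifts and turns the pose as measured when the row begins; what a row does not reach is not made up. A row lasts 1/12 s, in which the tool goes at most 41.7 mm and 7.16 degrees, less where a joint would pass 70% of its speed; a pose out of reach is approached as far as the arm can. A call is refused whole if a number of a shift passes 4.17 or a number of a turn 0.125, either way. A call with a gripper value outside its range is refused whole. The fingers move at their own pace and stop on an object; "squeeze" is the grip in N (left out, the last holds). Time passes only in rows, so rows that do not move let the fingers close. It gives the time, the measured TCP pose, the force and the opening at its end, in the units of the state.
- env.observe(): the state, without advancing time (a new reading comes with each control period).
- env.get_image(name): name is "scene" or "top"; returns the picture (420x560x3 uint8, red, green, blue); there is no depth.
- env.camera_info(name): a dict with "vertical_fov" (degrees; the focal length in pixels is half the picture's height over the tangent of half this angle, whatever the lens; pixels are square), "cx", "cy" (the principal point, pixels), "eye" and "rotation" of the camera in the world. Camera axes: x right, y down, z forward; pixel columns grow to the right and rows downward; lengths in m; the calibration is good to about 2 mm. A picture is of the moment at which its call begins. camera_info takes no time and is no camera call.
- env.close_job(): hands the job in, once; it reports no verdict.
The state is a dict: "time_s": time; "q": joint angles; "qvel": joint speeds; "joint_efforts": joint torques, N m; "position": TCP position; "tool_rot": TCP orientation; "ft_force": force on the tool from outside, world axes, zero at the start; "wrist_torque": the same for the moment, N m; "grip_width": finger opening in m.
Only numpy, scipy, OpenCV 4.12 (cv2) and the standard library are available. Lean on these libraries where they do the work, as an engineer would, in place of code of your own. Each camera call takes 0.05 s, during which the arm holds its last target.

TASK

Take the tall vial out of the rack and stand it upright, pushed fully down, in the round well on top of the photometer, and let go of it. Then pull the photometer's spring-return shutter out by its upright post until its index arm is level with the pointer of the mark, and keep it there: the program finishes while still holding the shutter at the mark, because it snaps shut when released. Leave the two short vials in the rack and everything else where it stands.

Things in the scene. Friction and masses are not known exactly. Their poses are not given: they have to be found in the camera images.
- vial_mid (a point): The sample vial: the only tall one, an upright amber glass cylinder 24 mm in diameter and 95 mm tall, 45 g; its top 23 mm is a black cap of the same diameter, the best place to grip it. This point is on its axis half-way up, 47.5 mm above its foot; z points up along the vial. It starts in one of the three holes of the rack.
- rack: White rack block fixed to the bench, 70 (x) x 180 (y) x 40 mm high, origin at the centre of its underside. Three round holes in a row along its y axis, at y = -55, 0 and +55 mm, 27 mm wide and 30 mm deep (floor 10 mm above the bench). Each hole holds one vial: the tall one stands out 65 mm above the rack top, the short ones 40 mm.
- short_a_mid (a point): A short amber vial with a black cap, 24 mm in diameter, 70 mm tall, in the rack; point half-way up. To be left in its hole.
- short_b_mid (a point): The other short amber vial, same as the first; point half-way up. To be left in its hole.
- photometer: Photometer fixed to the bench, 200 mm (x) by 280 mm (y), origin at the centre of its underside. White housing 85 mm high over y +10..+140 mm, with the sample well in its top; low grey deck 50 mm high over y -140..+10 mm, with the shutter and the mark on it.
- well_mouth (a point): Centre of the mouth of the sample well, 85 mm above the bench: a vertical round hole 27 mm wide with a 3 mm chamfer, 50 mm deep (floor 35 mm above the bench). A tall vial fully down stands out 45 mm and its mid point is then 2.5 mm below this point. Axes as the photometer's, z up.
- shutter_grip (a point): Grip point of the shutter, on the axis of an upright dark steel post 18 mm in diameter, 50 mm tall, on the flat steel shutter blade (blade top 65 mm, this point 95 mm, post top 115 mm above the bench). Shut, its axis is 55 mm from the housing's face. It slides level towards the photometer's -y, away from the housing. Axes as the photometer's.
- shutter (a joint): How far the shutter is pulled out, m: 0 shut (where the spring keeps it), up to 0.070. It moves towards the photometer's -y. The spring pulls back with about 3.2 N when shut, growing by 0.8 N per 10 mm; it shuts by itself when let go.
- shutter_index (a point): End of the shutter's index arm, a thin steel bar 5 mm wide at the foot of the post, pointing to the photometer's +x; this point is 44 mm to +x of the post's axis and moves with the shutter. Axes as the photometer's.
- mark_tip (a point): Tip of the mark: a 5 mm wide aluminium pointer on a small block (22 x 20 x 14 mm) fixed on the deck at the +x side of the shutter, aimed at -x. It is 28 to 52 mm to -y of the index arm's shut place, differently each time. The shutter is at the mark when index and pointer agree along the photometer's y (end to end, 6 mm apart). Axes as the photometer's.
- stopper: Black rubber stopper, 24 mm wide, 22 mm tall, standing on the photometer's housing; origin at its underside. Leave alone.
- beaker: Small glass beaker, 56 mm wide, 60 mm tall, standing on the bench some 110 mm behind the rack (+x); origin at its underside. Leave alone.
- flask: Conical glass flask, 84 mm wide, 120 mm tall; origin at its underside. Leave alone.
- washbottle: White plastic bottle, 60 mm wide, 150 mm tall; origin at its underside. Leave alone.
- dish: Flat round glass dish with lid, 90 mm wide, 14 mm tall; origin at its underside. Leave alone.
- scoop: Steel lab spatula 140 mm long lying on the bench. Leave alone.
Not all that is in view belongs to the job. What is shaped like the part that bears vial_mid but blue is not meant.

How it is judged:
By the outcome, as a careful person would: the job done as asked, in the order asked, and still so for the second after the job is handed in, while the arm keeps its last pose, push and grip.
It also fails if it takes over 48 s, if anything falls off the work surface, if the arm or the gripper's body presses on something with over 40 N, if the wrist force passes 120 N, or if a joint passes its speed limit or range.

## Working session

There is one attempt and no reset: what is moved stays moved. The work goes in short steps, Python scripts to look and compute and a tool call to move; the robot and the scene stay as the last step left them, time stands still between calls to the robot, and variables do not carry over. Pictures are saved under pics/ and viewed, and the job is handed in when it is done.

Besides the shell and the picture viewer there is one more tool, called after "Emit:" by a JSON object that holds its "op" and its "data", one argument or row to a line. play_rows: Moves the arm, as the interface text tells. Its arguments: {"type":"object","properties":{"travel":{"type":"array","items":{"type":"array","items":{"type":"number"}}},"rotation":{"type":"array","items":{"type":"array","items":{"type":"number"}}},"claw":{"type":"array","items":{"type":"number"}},"squeeze":{"type":"number"}},"required":["travel","rotation","claw"]}

```bash
ls; mkdir -p pics; python3 - <<'E'
from rig import env
import cv2
for n in("scene","top"):
    cv2.imwrite(f"pics/{n}0.png",env.get_image(n)[:,:,::-1]); print(n,env.camera_info(n))
print(env.observe(),env.grip_depth)
E
```

```text
pics
scene {'vertical_fov': 47.417911007535, 'cx': 276.5107213999014, 'cy': 212.6221238974165, 'eye': array([ 1.57019893, -0.28179092,  0.70314323]), 'rotation': array([[ 0.27046802,  0.52232569, -0.80871684],
       [ 0.96265779, -0.15694441,  0.22058655],
       [-0.01170557, -0.83817918, -0.54526934]])}
top {'vertical_fov': 48.43509328105054, 'cx': 282.8104115532006, 'cy': 209.11074683401645, 'eye': array([ 0.52997801, -0.00903796,  1.32773781]), 'rotation': array([[-0.01001316, -0.99745688,  0.07056569],
       [-0.99993817,  0.00964681, -0.00553043],
       [ 0.00483563, -0.07061671, -0.9974918 ]])}
{'time_s': 0.1, 'q': array([-8.79675433e+01,  2.18346530e+01,  7.43774817e+01, -1.25542108e-03,
        8.38561460e+01, -1.23360309e+01]), 'qvel': array([-0.05461743, -0.02730988, -0.28373377,  0.05449021, -0.02987651,
        0.06597365]), 'joint_efforts': array([ 3.87894965e-03, -4.49222732e+01, -2.31656027e+01, -1.81205737e-04,
        3.67174987e-03,  4.17667223e-06]), 'position': array([ 0.13646732, -0.53254601,  0.23081397]), 'tool_rot': array([[-6.40369166e-05,  2.48159381e-01, -9.68719215e-01],
       [ 1.19020188e-03, -9.68718512e-01, -2.48159279e-01],
       [-9.99999290e-01, -1.16886278e-03, -2.33326015e-04]]), 'ft_force': array([-0.19362395,  0.14067873, -0.18143538]), 'wrist_torque': array([ 0.04237014, -0.04715127, -0.00011308]), 'grip_width': 0.0852793610339573} 0.0187
```

View pics/scene0.png

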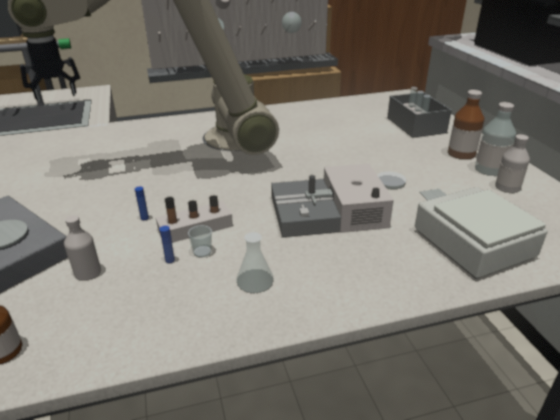

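View pics/top0.png

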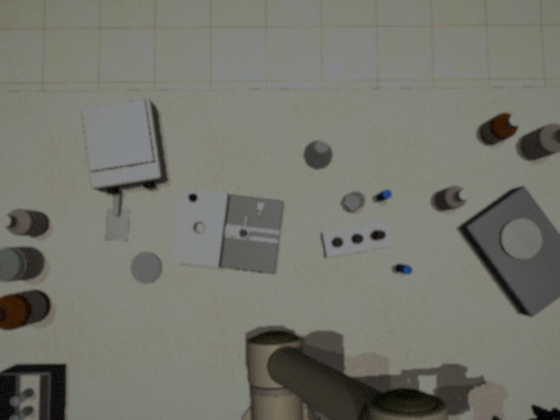

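Scene view: the rack holds three amber vials with caps at about (170,200), (193,205) and (213,202). Blue decoys stand at (142,203) and (167,243). I'll enlarge the crops.

```bash
python3 - <<'E'
import cv2
s=cv2.imread("pics/scene0.png");t=cv2.imread("pics/top0.png")
def c(i,x,y,w,h,k,n): cv2.imwrite(n,cv2.resize(i[y:y+h,x:x+w],None,fx=k,fy=k,interpolation=cv2.INTER_CUBIC))
c(s,130,170,130,100,6,"pics/s_rack.png"); c(s,260,155,140,90,5,"pics/s_ph.png")
c(t,310,180,110,100,6,"pics/t_rack.png"); c(t,165,180,130,100,6,"pics/t_ph.png")
E
```

```text
(no output)
```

View pics/s_rack.png

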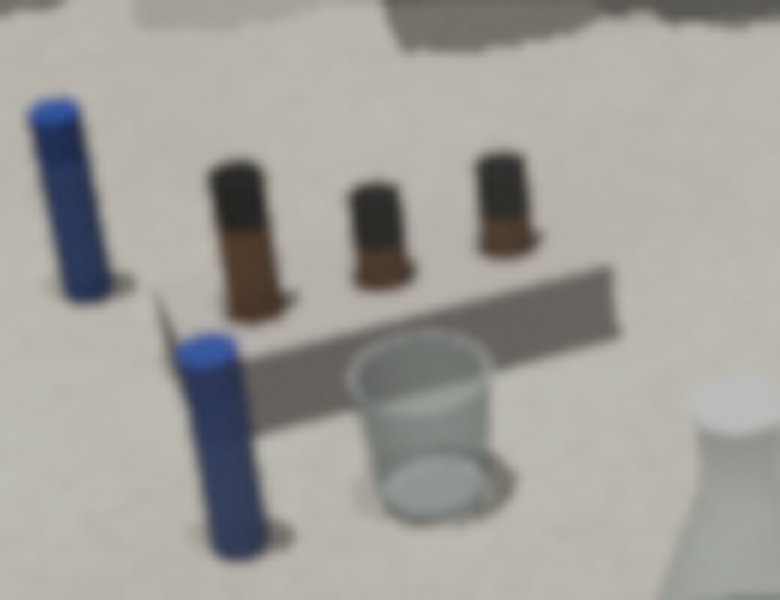

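View pics/t_rack.png

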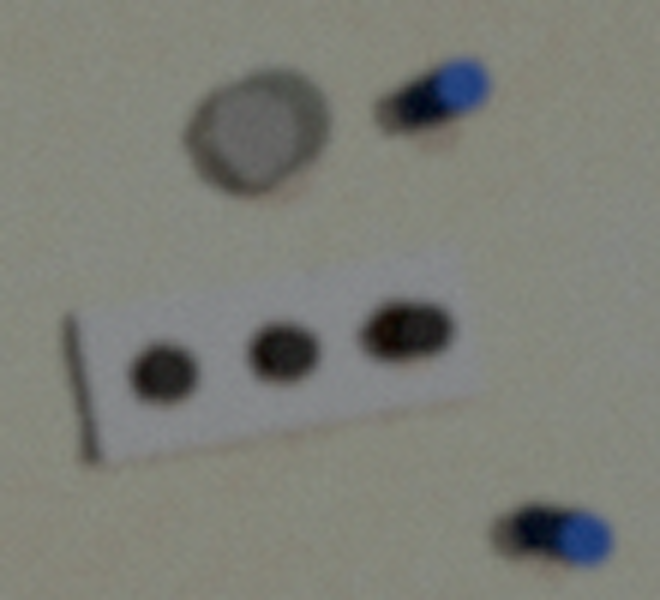

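View pics/t_ph.png

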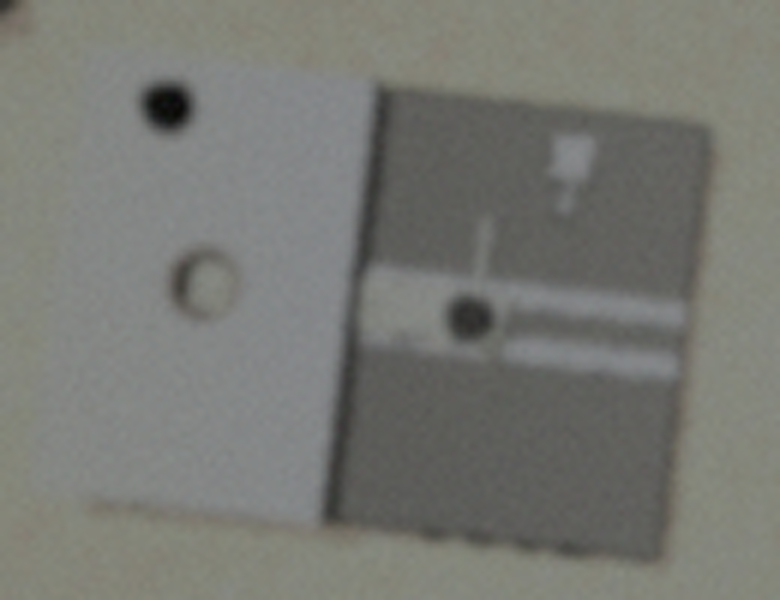

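View pics/s_ph.png

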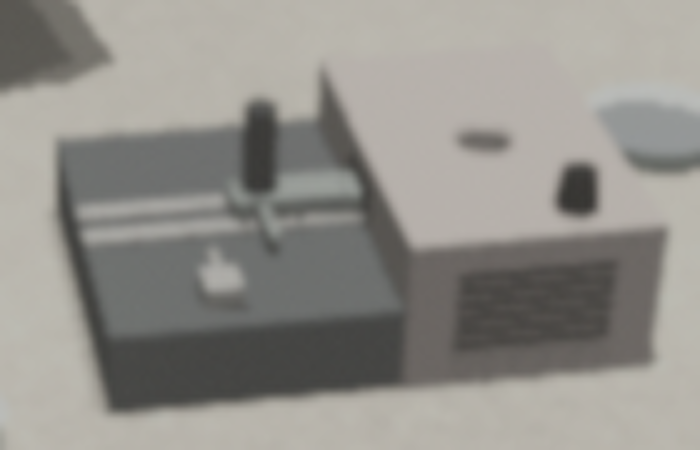

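The tall amber vial is the leftmost in the scene view, cap top near (169,198); in the top view it is the rightmost hole, cap at about (380,234). The blue ones at scene (139,188) and (165,228) stand outside the rack and are decoys. Now I'll fit the poses from both views and check for lens distortion.

```bash
cat > h.py <<'E'
import numpy as np
from rig import env
CI={n:env.camera_info(n) for n in("scene","top")}
def proj(n,P,k=0.):
    c=CI[n];R=np.array(c["rotation"]);P=np.atleast_2d(P)
    q=(P-c["eye"])@R
    x=q[:,:2]/q[:,2:]; r2=(x**2).sum(1,keepdims=True)
    f=210/np.tan(np.radians(c["vertical_fov"]/2))
    return f*x*(1+k*r2)+[c["cx"],c["cy"]]
def loc(p,P):
    a=p[2];P=np.atleast_2d(np.array(P,float));c,s=np.cos(a),np.sin(a)
    return np.c_[p[0]+c*P[:,0]-s*P[:,1],p[1]+s*P[:,0]+c*P[:,1],P[:,2]]
E
cat > fit.py <<'E'
from h import *
from scipy.optimize import least_squares
cr=lambda u,k,o:(np.array(u)+.5)/k-.5+np.array(o)
T=lambda u:cr(u,6,(165,180));S=lambda u:cr(u,5,(260,155))
TR=lambda u:cr(u,6,(310,180));SR=lambda u:cr(u,6,(130,170))
def obs(v):
    ph=v[:3];rk=v[3:6];w=v[6:8];px=v[8];m=v[9:11];q=v[11:13];kt,ks=v[13:15]
    wl=[w[0],w[1],.085]
    o=[("top",ph,[.1,.01,.085],T((378,85))),("top",ph,[-.1,.01,.085],T((328,522))),
    ("top",ph,[.1,-.14,.05],T((712,128))),("top",ph,[-.1,-.14,.05],T((662,558))),
    ("top",ph,wl,T((205,283))),("top",ph,[px,-.045,.115],T((468,317))),("top",ph,[px+.044,-.045,.068],T((486,217))),
    ("top",ph,[px+.05,m[1],.068],T((565,210))),
    ("scene",ph,[-.1,.01,.085],S((322,65))),("scene",ph,[.1,.01,.085],S((412,250))),("scene",ph,[.1,.14,.085],S((665,228))),
    ("scene",ph,[.1,-.14,.05],S((110,338))),("scene",ph,[-.1,-.14,.05],S((60,142))),("scene",ph,[.1,-.14,0],S((112,410))),("scene",ph,[.1,.14,0],S((652,362))),
    ("scene",ph,wl,S((483,140))),("scene",ph,[px,-.045,.115],S((261,104))),("scene",ph,[px+.044,-.045,.068],S((275,243))),("scene",ph,[px+.05,m[1],.068],S((214,250))),
    ("top",rk,[.035,.09,.04],TR((75,318))),("top",rk,[-.035,.09,.04],TR((97,465))),("top",rk,[.035,-.09,.04],TR((448,250))),("top",rk,[-.035,-.09,.04],TR((477,393))),
    ("top",rk,[0,-.055,.105],TR((427,328))),("top",rk,[0,0,.08],TR((287,352))),("top",rk,[0,.055,.08],TR((166,373))),
    ("scene",rk,[.035,.09,.04],SR((610,268))),("scene",rk,[.035,.09,0],SR((620,337))),("scene",rk,[-.035,-.09,.04],SR((156,290))),
    ("scene",rk,[0,-.055,.105],SR((237,170))),("scene",rk,[0,0,.08],SR((375,192))),("scene",rk,[0,.055,.08],SR((501,161))),
    ]
    return o
def res(v):
    r=[]
    for n,p,P,u in obs(v): r.append(proj(n,loc(p,P),v[13] if n=="top" else v[14])[0]-u)
    return np.array(r).ravel()
v0=np.array([.5,.12,-.1,.5,-.2,.1, 0,.075,0,.05,-.085,0,0,0,0])
if __name__=="__main__":
    s=least_squares(res,v0,loss="soft_l1");v=s.x;np.save("v.npy",v)
    print(np.round(v,4));r=res(v).reshape(-1,2)
    for (n,p,P,u),e in zip(obs(v),r):print(n,np.round(P,3),np.round(u,1),np.round(e,2))
    print("vial",loc(v[3:6],[0,-.055,.0575]),"well",loc(v[:3],[v[6],v[7],.085]),"grip",loc(v[:3],[v[8],-.045,.095]),"mark dy",v[10]+.045, "yaws",np.degrees(v[[2,5]]))
E
python3 fit.py
```

```text
[ 5.6300e-01  1.3430e-01 -1.2620e-01  5.3700e-01 -2.1780e-01  1.6580e-01
  3.0000e-04  7.5500e-02  1.4000e-03  2.5685e+00 -7.9200e-02  6.9760e-01
 -0.0000e+00 -2.8540e-01 -8.7100e-02]
top [0.1   0.01  0.085] [227.6 193.8] [ 0.09 -1.03]
top [-0.1    0.01   0.085] [219.2 266.6] [-0.58  0.26]
top [ 0.1  -0.14  0.05] [283.2 200.9] [-0.16 -0.59]
top [-0.1  -0.14  0.05] [274.9 272.6] [-0.31  0.22]
top [0.    0.075 0.085] [198.8 226.8] [ 0.39 -0.06]
top [ 0.001 -0.045  0.115] [242.6 232.4] [-0.02 -1.05]
top [ 0.045 -0.045  0.068] [245.6 215.8] [ 0.34 -0.12]
top [ 0.051 -0.079  0.068] [258.8 214.6] [-0.04  0.32]
scene [-0.1    0.01   0.085] [324.  167.6] [-0.53 -1.  ]
scene [0.1   0.01  0.085] [342.  204.6] [ 0.28 -0.36]
scene [0.1   0.14  0.085] [392.6 200.2] [ 0.56 -0.55]
scene [ 0.1  -0.14  0.05] [281.6 222.2] [-0.13 -0.36]
scene [-0.1  -0.14  0.05] [271.6 183. ] [-1.33 -1.  ]
scene [ 0.1  -0.14  0.  ] [282.  236.6] [-0.41  1.86]
scene [0.1  0.14 0.  ] [390. 227.] [-0.84  0.85]
scene [0.    0.075 0.085] [356.2 182.6] [ 0.34 -0.43]
scene [ 0.001 -0.045  0.115] [311.8 175.4] [0.23 0.58]
sce
[... 289 characters left out ...]
  0.04 ] [389.1 245.1] [-0.15 -0.03]
top [ 0.    -0.055  0.105] [380.8 234.2] [-1.12  0.4 ]
top [0.   0.   0.08] [357.4 238.2] [0.66 0.24]
top [0.    0.055 0.08 ] [337.2 241.8] [0.93 0.43]
scene [0.035 0.09  0.04 ] [231.2 214.2] [ 0.56 -1.02]
scene [0.035 0.09  0.   ] [232.9 225.8] [-0.13  0.41]
scene [-0.035 -0.09   0.04 ] [155.6 217.9] [ 0.14 -1.09]
scene [ 0.    -0.055  0.105] [169.1 197.9] [0.15 0.25]
scene [0.   0.   0.08] [192.1 201.6] [0.01 0.05]
scene [0.    0.055 0.08 ] [213.1 196.4] [-0.08  0.14]
vial [[ 0.5460546  -0.27206072  0.0575    ]] well [[0.57273912 0.20920734 0.085     ]] grip [[0.55873561 0.08952509 0.095     ]] mark dy -0.03421494190853977 yaws [-7.23026359  9.49685192]
```

Emit:
{"op": "play_rows", "data": {
  "travel": [
    [3.4,2.15,0],
    [3.4,2.15,0],
    [3.4,2.15,0],
    [3.4,2.15,0],
    [3.4,2.15,0],
    [3.4,2.15,0],
    [3.4,2.15,0],
    [3.4,2.15,0],
    [3.4,2.15,0],
    [3.4,2.15,0],
    [3.4,2.15,0],
    [3.4,2.15,0]
  ],
  "rotation": [
    [0,0,0.12],
    [0,0,0.12],
    [0,0,0.12],
    [0,0,0.12],
    [0,0,0.12],
    [0,0,0.12],
    [0,0,0.12],
    [0,0,0.12],
    [0,0,0.12],
    [0,0,0.12],
    [0,0,0.12],
    [0,0,0.12]
  ],
  "claw": [6,6,6,6,6,6,6,6,6,6,6,6]
}}

```text
time_s: 1.1
position: [0.5502, -0.2645, 0.2264]
tool_rot: [[-0.009, 0.986, 0.165], [0.001, 0.165, -0.986], [-1.0, -0.008, -0.003]]
ft_force: [-0.0, -0.4, 0.7]
grip_width: 0.0603
```

```bash
cat >> h.py <<'E'
from scipy.spatial.transform import Rotation as Ro
def rem(xyz,yaw):
    """remaining shift cm and rotvec to TCP target, tool down, tool y at yaw deg"""
    o=env.observe();a=np.radians(yaw)
    X=np.array([0,0,-1.]);Y=np.array([np.cos(a),np.sin(a),0]);R=np.c_[X,Y,np.cross(X,Y)]
    print("t",round(o["time_s"],2),"pos",np.round(o["position"],4),"rem cm",np.round((np.array(xyz)-o["position"])*100,2),"rot",np.round(Ro.from_matrix(R@o["tool_rot"].T).as_rotvec(),3),"F",np.round(o["ft_force"],1),"w",round(o["grip_width"],4),"q6",o["q"][5].round())
E
python3 -c "
from h import *
rem((.5461,-.2721,.2),9.5)"
```

```text
t 1.1 pos [ 0.5502 -0.2645  0.2264] rem cm [-0.41 -0.76 -2.64] rot [-0.001 -0.009 -0.   ] F [-0.  -0.4  0.7] w 0.0603 q6 -46.0
```

Emit:
{"op": "play_rows", "data": {
  "travel": [
    [-0.4,-0.76,-2],
    [0,0,-2],
    [0,0,-2],
    [0,0,0]
  ],
  "rotation": [
    [0,-0.009,0],
    [0,0,0],
    [0,0,0],
    [0,0,0]
  ],
  "claw": [6,6,6,6]
}}

```text
time_s: 1.43
position: [0.5533, -0.2643, 0.1628]
tool_rot: [[0.002, 0.983, 0.186], [0.002, 0.186, -0.983], [-1.0, 0.003, -0.002]]
ft_force: [0.2, 0.5, -0.2]
grip_width: 0.0603
```

```bash
python3 -c "
from h import *
import cv2
rem((.5461,-.2721,.08),9.5)
for n,(x,y) in (('scene',(110,130)),('top',(310,170))):
    i=env.get_image(n)[:,:,::-1]; cv2.imwrite(f'pics/{n}1.png',cv2.resize(i[y:y+100,x:x+130],None,fx=6,fy=6,interpolation=cv2.INTER_CUBIC))
"
```

```text
t 1.43 pos [ 0.5533 -0.2643  0.1628] rem cm [-0.72 -0.78 -8.28] rot [-0.002  0.002 -0.021] F [ 0.2  0.5 -0.2] w 0.0603 q6 -47.0
```

View pics/scene1.png

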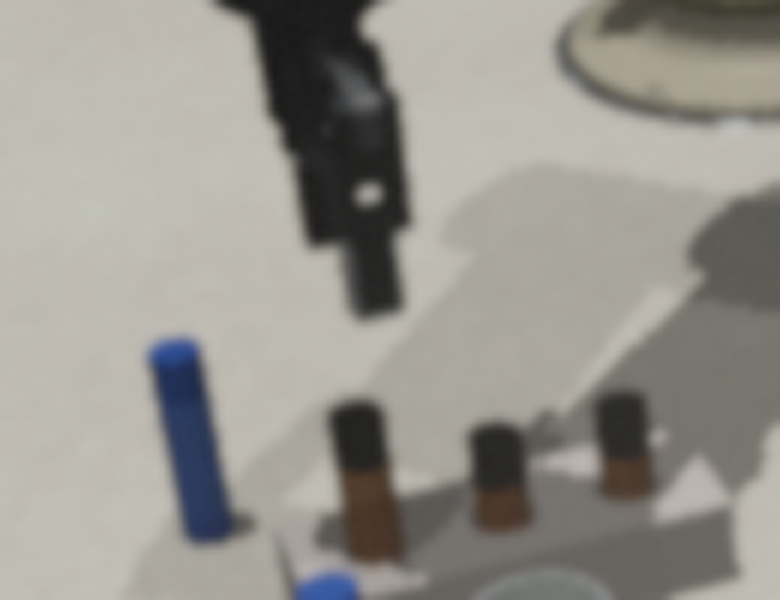

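View pics/top1.png

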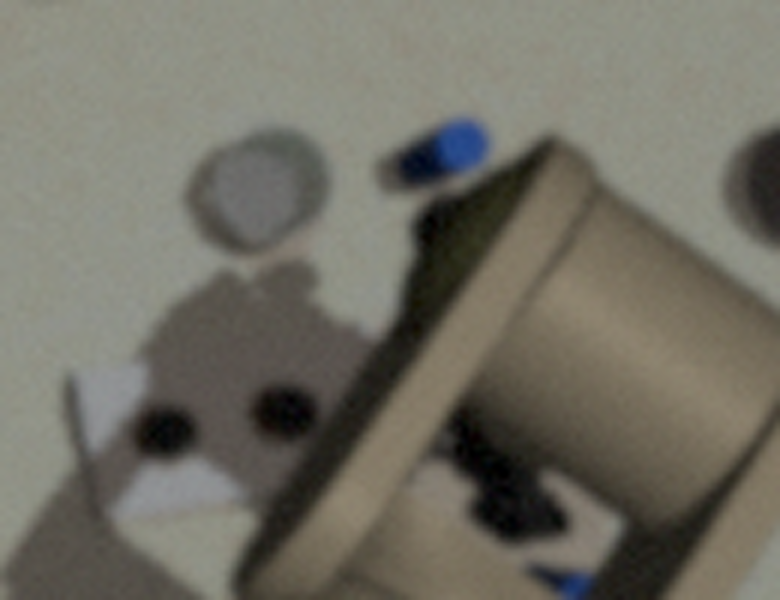

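Emit:
{"op": "play_rows", "data": {
  "travel": [
    [-0.7,-0.8,0],
    [0,0,-1.5],
    [0,0,-1.5],
    [0,0,0]
  ],
  "rotation": [
    [0,0,-0.021],
    [0,0,0],
    [0,0,0],
    [0,0,0]
  ],
  "claw": [6,6,6,6]
}}

```text
time_s: 1.87
position: [0.5471, -0.2778, 0.1424]
tool_rot: [[0.015, 0.987, 0.158], [-0.008, 0.158, -0.987], [-1.0, 0.013, 0.011]]
ft_force: [-0.5, -0.0, -0.4]
grip_width: 0.0599
```

```bash
python3 -c "
from h import *
rem((.5461,-.2721,.077),9.5)"
```

```text
t 1.87 pos [ 0.5471 -0.2778  0.1424] rem cm [-0.1   0.57 -6.54] rot [0.008 0.015 0.007] F [-0.5 -0.  -0.4] w 0.0599 q6 -47.0
```

Emit:
{"op": "play_rows", "data": {
  "travel": [
    [-0.1,0.5,-0.5],
    [0,0,-1],
    [0,0,0]
  ],
  "rotation": [
    [0.008,0.015,0.007],
    [0,0,0],
    [0,0,0]
  ],
  "claw": [6,6,6]
}}

```text
time_s: 2.12
position: [0.546, -0.2747, 0.1302]
tool_rot: [[0.003, 0.987, 0.162], [-0.003, 0.162, -0.987], [-1.0, 0.002, 0.003]]
ft_force: [0.1, 0.5, -0.9]
grip_width: 0.0601
```

```bash
python3 -c "
from h import *
rem((.5461,-.2721,.077),9.5)"
```

```text
t 2.12 pos [ 0.546  -0.2747  0.1302] rem cm [ 0.01  0.26 -5.32] rot [0.003 0.003 0.003] F [ 0.1  0.5 -0.9] w 0.0601 q6 -47.0
```

Emit:
{"op": "play_rows", "data": {
  "travel": [
    [0,0.25,-1.3],
    [0,0,-1.3],
    [0,0,-1.3],
    [0,0,-1.1],
    [0,0,0]
  ],
  "rotation": [
    [0.003,0.003,0.003],
    [0,0,0],
    [0,0,0],
    [0,0,0],
    [0,0,0]
  ],
  "claw": [6,6,6,6,6]
}}

```text
time_s: 2.53
position: [0.5471, -0.2733, 0.0818]
tool_rot: [[0.004, 0.986, 0.165], [-0.004, 0.165, -0.986], [-1.0, 0.004, 0.005]]
ft_force: [0.4, 0.5, -0.8]
grip_width: 0.0602
```

```bash
python3 -c "
from h import *
import cv2
rem((.5461,-.2721,.077),9.5)
for n,(x,y) in (('scene',(110,130)),):
    i=env.get_image(n)[:,:,::-1]; cv2.imwrite(f'pics/{n}2.png',cv2.resize(i[y:y+100,x:x+130],None,fx=6,fy=6,interpolation=cv2.INTER_CUBIC))
"
```

```text
t 2.53 pos [ 0.5471 -0.2733  0.0818] rem cm [-0.1   0.12 -0.48] rot [ 0.004  0.004 -0.   ] F [ 0.4  0.5 -0.8] w 0.0602 q6 -47.0
```

View pics/scene2.png

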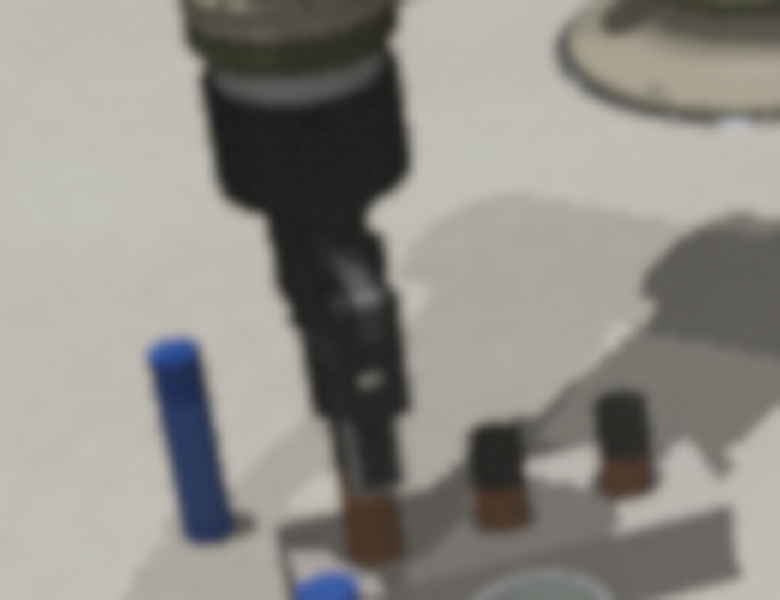

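The finger at crop (375,480) is centred over the vial body at (372,520), so I'll close on the cap.

Emit:
{"op": "play_rows", "data": {
  "travel": [
    [-0.1,0.1,-0.4],
    [0,0,0],
    [0,0,0],
    [0,0,0],
    [0,0,0],
    [0,0,0],
    [0,0,0],
    [0,0,0]
  ],
  "rotation": [
    [0,0,0],
    [0,0,0],
    [0,0,0],
    [0,0,0],
    [0,0,0],
    [0,0,0],
    [0,0,0],
    [0,0,0]
  ],
  "claw": [6,4,2,2,2,2,2,2],
  "squeeze": 40
}}

```text
time_s: 3.25
position: [0.5478, -0.2735, 0.0828]
tool_rot: [[0.011, 0.986, 0.165], [-0.009, 0.165, -0.986], [-1.0, 0.009, 0.011]]
ft_force: [-1.0, 0.0, -0.3]
grip_width: 0.0227
```

```bash
python3 -c "
from h import *
rem((.5461,-.2721,.077),9.5)"
```

```text
t 3.25 pos [ 0.5478 -0.2735  0.0828] rem cm [-0.17  0.14 -0.58] rot [ 0.009  0.011 -0.   ] F [-1.   0.  -0.3] w 0.0227 q6 -47.0
```

Emit:
{"op": "play_rows", "data": {
  "travel": [
    [0,0,0.6],
    [0,0,1],
    [0,0,1],
    [0,0,1.5],
    [0,0,2],
    [0,0,2],
    [0,0,2],
    [0,0,2],
    [0,0,0]
  ],
  "rotation": [
    [0,0,0],
    [0,0,0],
    [0,0,0],
    [0,0,0],
    [0,0,0],
    [0,0,0],
    [0,0,0],
    [0,0,0],
    [0,0,0]
  ],
  "claw": [2,2,2,2,2,2,2,2,2]
}}

```text
time_s: 4.0
position: [0.5471, -0.2729, 0.2166]
tool_rot: [[0.013, 0.986, 0.165], [-0.011, 0.165, -0.986], [-1.0, 0.011, 0.013]]
ft_force: [0.7, -0.2, -0.5]
grip_width: 0.0228
```

```bash
python3 -c "
from h import *
import cv2
rem((.5727,.2092,.205),-7.2)
for n,(x,y) in (('scene',(110,130)),):
    i=env.get_image(n)[:,:,::-1]; cv2.imwrite(f'pics/{n}3.png',cv2.resize(i[y:y+100,x:x+130],None,fx=6,fy=6,interpolation=cv2.INTER_CUBIC))
"
```

```text
t 4.0 pos [ 0.5471 -0.2729  0.2166] rem cm [ 2.56 48.21 -1.16] rot [ 0.013  0.012 -0.292] F [ 0.7 -0.2 -0.5] w 0.0228 q6 -47.0
```

View pics/scene3.png

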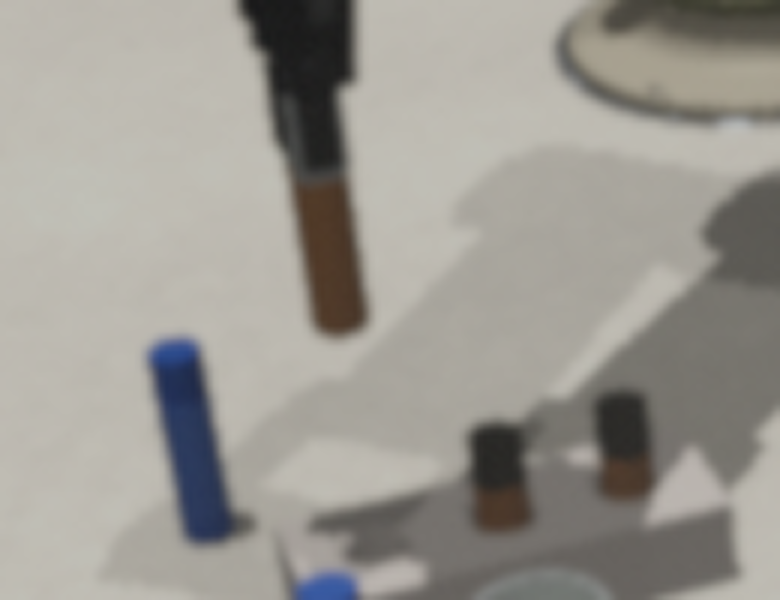

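Emit:
{"op": "play_rows", "data": {
  "travel": [
    [0.2,2,0],
    [0.2,3.7,0],
    [0.2,3.7,0],
    [0.2,3.7,0],
    [0.2,3.7,0],
    [0.2,3.7,0],
    [0.2,3.7,0],
    [0.2,3.7,0],
    [0.2,3.7,0],
    [0.2,3.7,0],
    [0.2,2,0],
    [0.2,1,0]
  ],
  "rotation": [
    [0.01,0.01,0],
    [0,0,-0.025],
    [0,0,-0.03],
    [0,0,-0.03],
    [0,0,-0.03],
    [0,0,-0.03],
    [0,0,-0.03],
    [0,0,-0.03],
    [0,0,-0.03],
    [0,0,-0.03],
    [0,0,-0.025],
    [0,0,0]
  ],
  "claw": [2,2,2,2,2,2,2,2,2,2,2,2]
}}

```text
time_s: 5.05
position: [0.5625, 0.1254, 0.2045]
tool_rot: [[-0.015, 0.989, -0.146], [0.006, -0.146, -0.989], [-1.0, -0.016, -0.004]]
ft_force: [0.5, -0.6, -0.8]
grip_width: 0.0226
```

```bash
python3 -c "
from h import *
rem((.5727,.2092,.205),-7.2)
"
```

```text
t 5.05 pos [0.5625 0.1254 0.2045] rem cm [1.02 8.38 0.05] rot [-0.006 -0.015  0.02 ] F [ 0.5 -0.6 -0.8] w 0.0226 q6 9.0
```

Emit:
{"op": "play_rows", "data": {
  "travel": [
    [0.2,1.5,0],
    [0.3,2.5,0],
    [0.3,2.5,0],
    [0.2,1.2,0],
    [0,0,0],
    [0,0,0]
  ],
  "rotation": [
    [-0.006,-0.015,0.02],
    [0,0,0],
    [0,0,0],
    [0,0,0],
    [0,0,0],
    [0,0,0]
  ],
  "claw": [2,2,2,2,2,2]
}}

```text
time_s: 5.55
position: [0.5718, 0.2046, 0.2001]
tool_rot: [[-0.007, 0.993, -0.12], [-0.003, -0.12, -0.993], [-1.0, -0.007, 0.004]]
ft_force: [0.6, -1.3, -1.0]
grip_width: 0.0232
```

```bash
python3 -c "
from h import *
rem((.5727,.2092,.205),-7.2)
"
```

```text
t 5.55 pos [0.5718 0.2046 0.2001] rem cm [0.09 0.46 0.49] rot [ 0.003 -0.007 -0.006] F [ 0.6 -1.3 -1. ] w 0.0232 q6 15.0
```

Emit:
{"op": "play_rows", "data": {
  "travel": [
    [0.1,0.4,-1],
    [0,0,-1],
    [0,0,0],
    [0,0,0]
  ],
  "rotation": [
    [0.003,-0.007,-0.006],
    [0,0,0],
    [0,0,0],
    [0,0,0]
  ],
  "claw": [2,2,2,2]
}}

```text
time_s: 5.88
position: [0.5731, 0.2036, 0.1786]
tool_rot: [[-0.001, 0.992, -0.129], [-0.001, -0.129, -0.992], [-1.0, -0.001, 0.001]]
ft_force: [0.3, 0.3, 0.6]
grip_width: 0.0226
```

```bash
python3 -c "
from h import *
import cv2
rem((.5727,.2092,.175),-7.2)
for n,(x,y) in (('scene',(290,110)),('top',(140,170))):
    i=env.get_image(n)[:,:,::-1]; cv2.imwrite(f'pics/{n}4.png',cv2.resize(i[y:y+100,x:x+130],None,fx=6,fy=6,interpolation=cv2.INTER_CUBIC))
"
```

```text
t 5.88 pos [0.5731 0.2036 0.1786] rem cm [-0.04  0.56 -0.36] rot [ 0.001 -0.001  0.004] F [0.3 0.3 0.6] w 0.0226 q6 16.0
```

View pics/scene4.png

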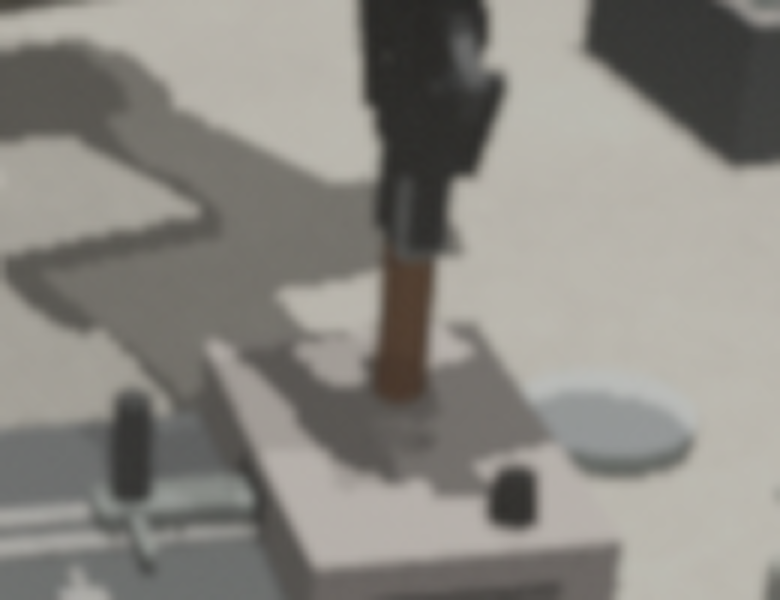

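View pics/top4.png

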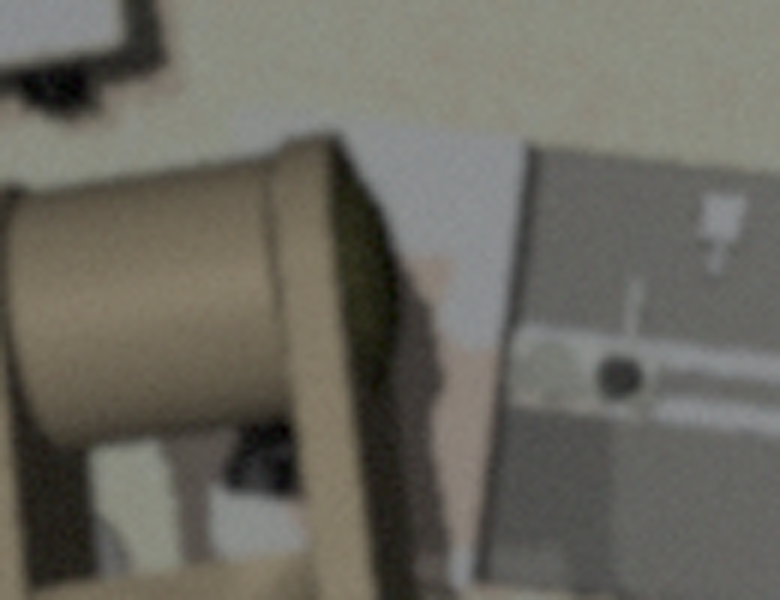

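Emit:
{"op": "play_rows", "data": {
  "travel": [
    [0,0.6,0],
    [0,0,0],
    [0,0,0]
  ],
  "rotation": [
    [0,0,0.004],
    [0,0,0],
    [0,0,0]
  ],
  "claw": [2,2,2]
}}

```text
time_s: 6.23
position: [0.5738, 0.2096, 0.1801]
tool_rot: [[0.001, 0.992, -0.125], [-0.001, -0.125, -0.992], [-1.0, 0.001, 0.001]]
ft_force: [-0.2, 0.0, -0.8]
grip_width: 0.0224
```

```bash
python3 -c "
from h import *
import cv2
v=np.load('v.npy')
print('foot pred crop at pic4',(proj('scene',[.5731,.2036,.1058],v[14])-[290,110])*6, 'mouth',(proj('scene',[.5727,.2092,.085],v[14])-[290,110])*6)
rem((.5727,.2092,.175),-7.2)
p=env.observe()['position'];print('now pred foot',(proj('scene',[p[0],p[1],p[2]-.0728],v[14])-[290,110])*6)
n='scene';x,y=290,110
i=env.get_image(n)[:,:,::-1]; cv2.imwrite(f'pics/{n}5.png',cv2.resize(i[y:y+100,x:x+130],None,fx=6,fy=6,interpolation=cv2.INTER_CUBIC))
"
```

```text
foot pred crop at pic4 [[391.36245682 393.38499703]] mouth [[399.16735522 433.00872715]]
t 6.23 pos [0.5738 0.2096 0.1801] rem cm [-0.11 -0.04 -0.51] rot [0.001 0.001 0.   ] F [-0.2  0.  -0.8] w 0.0224 q6 16.0
now pred foot [[404.94714506 389.19170797]]
```

View pics/scene5.png

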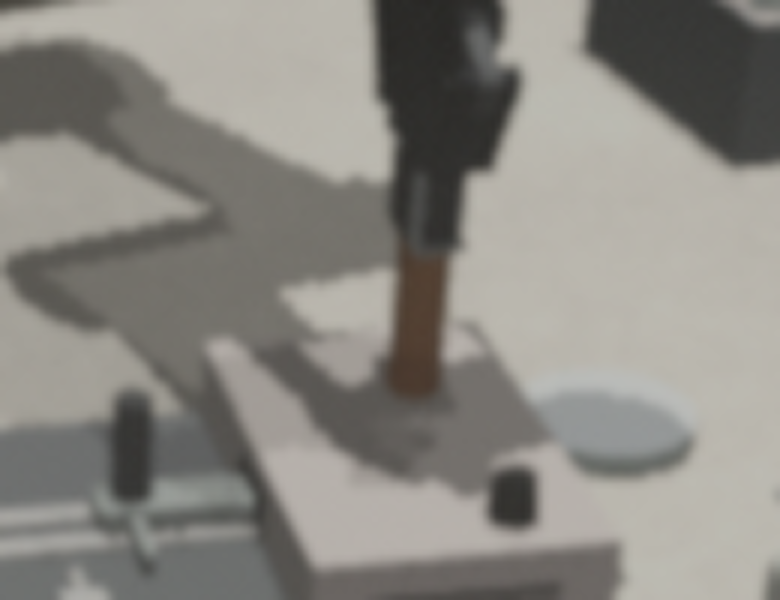

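```bash
python3 -c "
from h import *
import cv2
v=np.load('v.npy')
i=cv2.imread('pics/scene5.png').astype(int)
for r in (270,300,330,360,380):
    d=i[r,360:480,2]-i[r,360:480,0]; w=np.where(d>18)[0]+360; print(r,w.min(),w.max(),(w.min()+w.max())/2)
p=env.observe()['position']
for z in (.0,.02,.04,.06,.072): print(z,(proj('scene',[p[0],p[1],p[2]-.0728+z],v[14])-[290,110]+.5)*6-.5)
print('above well',(proj('scene',[.5727,.2092,.1073],v[14])-[290,110]+.5)*6-.5)
i=cv2.imread('pics/scene0.png').astype(int).sum(2)
print(i[178:189,348:366])
"
```

```text
270 399 447 423.0
300 394 446 420.0
330 395 441 418.0
360 392 439 415.5
380 390 437 413.5
0.0 [[407.68797354 391.52050976]]
0.02 [[411.33356397 350.536647  ]]
0.04 [[415.02408425 308.8516131 ]]
0.06 [[418.75974999 266.45214401]]
0.072 [[421.02289202 240.66398063]]
above well [[405.65762954 390.6403547 ]]
[[530 530 529 530 529 528 528 527 527 527 529 530 530 531 532 531 530 530]
 [530 529 529 523 520 515 514 517 518 521 520 518 520 524 529 530 532 530]
 [530 529 521 508 494 484 478 481 485 486 488 490 495 509 521 529 530 531]
 [530 525 508 477 444 420 405 403 408 411 417 426 445 473 500 521 530 530]
 [529 522 496 444 387 353 336 333 336 339 342 350 373 420 477 515 529 531]
 [530 524 500 449 380 340 326 321 321 318 315 310 330 390 466 514 529 530]
 [530 530 517 488 441 405 383 371 358 354 350 351 374 427 484 517 529 530]
 [529 530 526 517 501 482 464 451 439 434 432 435 456 487 512 524 529 529]
 [529 529 530 529 524 518 511 506 502 499 498 499 508 519 526 530 531 531]
 [530 531 530 529 529 529 527 526 525 524 524 526 526 527 529 530 529 530]
 [529 529 529 529 529 529 530 529 529 530 530 529 530 530 532 530 530 530]]
```

Emit:
{"op": "play_rows", "data": {
  "travel": [
    [-0.1,-0.25,0],
    [0,0,0],
    [0,0,0]
  ],
  "rotation": [
    [0,0,0],
    [0,0,0],
    [0,0,0]
  ],
  "claw": [2,2,2]
}}

```text
time_s: 6.53
position: [0.5726, 0.2071, 0.1805]
tool_rot: [[0.002, 0.992, -0.125], [-0.001, -0.125, -0.992], [-1.0, 0.002, 0.001]]
ft_force: [1.0, -0.6, -0.4]
grip_width: 0.0227
```

```bash
python3 -c "
from h import *
rem((.5727,.2072,.1078),-7.2)
"
```

```text
t 6.53 pos [0.5726 0.2071 0.1805] rem cm [ 0.01  0.01 -7.27] rot [ 0.001  0.002 -0.001] F [ 1.  -0.6 -0.4] w 0.0227 q6 16.0
```

Foot at 0.108. I'll descend gently into the mouth while watching the force.

Emit:
{"op": "play_rows", "data": {
  "travel": [
    [0,0,-0.8],
    [0,0,-0.8],
    [0,0,-0.8],
    [0,0,-0.5],
    [0,0,-0.4],
    [0,0,0]
  ],
  "rotation": [
    [0,0,0],
    [0,0,0],
    [0,0,0],
    [0,0,0],
    [0,0,0],
    [0,0,0]
  ],
  "claw": [2,2,2,2,2,2]
}}

```text
time_s: 7.03
position: [0.572, 0.2069, 0.1429]
tool_rot: [[-0.0, 0.992, -0.125], [-0.001, -0.125, -0.992], [-1.0, -0.0, 0.001]]
ft_force: [-1.1, 0.8, -0.4]
grip_width: 0.0225
```

```bash
python3 -c "
from h import *
rem((.5727,.2072,.1078),-7.2)
"
```

```text
t 7.03 pos [0.572  0.2069 0.1429] rem cm [ 0.07  0.03 -3.51] rot [ 0.001 -0.    -0.001] F [-1.1  0.8 -0.4] w 0.0225 q6 16.0
```

Emit:
{"op": "play_rows", "data": {
  "travel": [
    [0.05,0,-0.8],
    [0,0,-0.8],
    [0,0,-0.7],
    [0,0,-0.4],
    [0,0,0]
  ],
  "rotation": [
    [0,0,0],
    [0,0,0],
    [0,0,0],
    [0,0,0],
    [0,0,0]
  ],
  "claw": [2,2,2,2,2]
}}

```text
time_s: 7.45
position: [0.5725, 0.2069, 0.1127]
tool_rot: [[-0.001, 0.992, -0.125], [-0.001, -0.125, -0.992], [-1.0, -0.0, 0.001]]
ft_force: [0.1, 0.3, 0.2]
grip_width: 0.0231
```

```bash
python3 -c "
from h import *
rem((.5727,.2072,.1078),-7.2)
import cv2
n='scene';x,y=290,110
i=env.get_image(n)[:,:,::-1]; cv2.imwrite(f'pics/{n}6.png',cv2.resize(i[y:y+100,x:x+130],None,fx=6,fy=6,interpolation=cv2.INTER_CUBIC))
"
```

```text
t 7.45 pos [0.5725 0.2069 0.1127] rem cm [ 0.02  0.03 -0.49] rot [ 0.001 -0.001 -0.001] F [0.1 0.3 0.2] w 0.0231 q6 16.0
```

View pics/scene6.png

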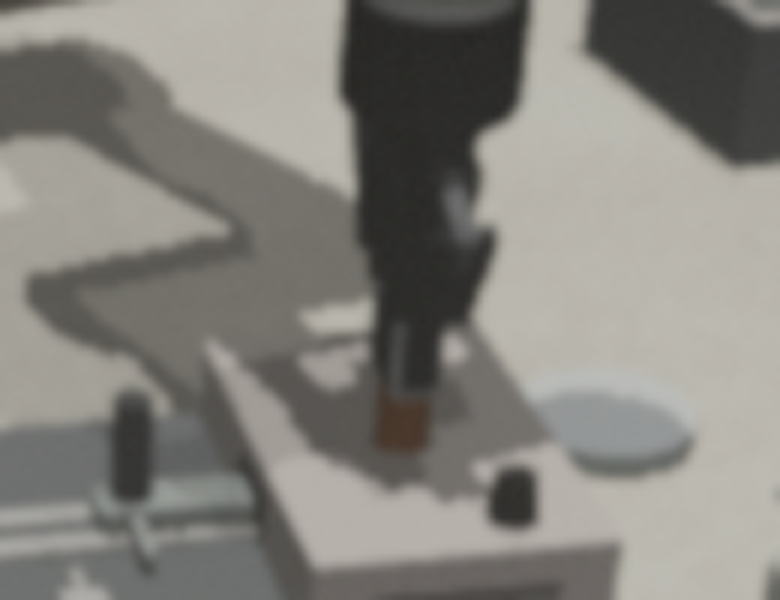

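The vial has gone into the well, its amber meeting the housing at crop (402,445). About 5 mm remains.

Emit:
{"op": "play_rows", "data": {
  "travel": [
    [0,0,-0.3],
    [0,0,-0.2],
    [0,0,-0.2],
    [0,0,-0.2]
  ],
  "rotation": [
    [0,0,0],
    [0,0,0],
    [0,0,0],
    [0,0,0]
  ],
  "claw": [2,2,2,2]
}}

```text
time_s: 7.83
position: [0.5738, 0.2074, 0.1066]
tool_rot: [[0.005, 0.992, -0.125], [0.0, -0.125, -0.992], [-1.0, 0.005, -0.001]]
ft_force: [-6.9, 0.0, 25.1]
grip_width: 0.0226
```

Contact at 25 N with TCP z 0.1066, as predicted for the well floor. Opening now.

Emit:
{"op": "play_rows", "data": {
  "travel": [
    [-0.1,0,0.15],
    [0,0,0],
    [0,0,0],
    [0,0,0]
  ],
  "rotation": [
    [0,0,0],
    [0,0,0],
    [0,0,0],
    [0,0,0]
  ],
  "claw": [4.5,4.5,4.5,4.5]
}}

```text
time_s: 8.17
position: [0.5734, 0.2076, 0.1096]
tool_rot: [[0.008, 0.992, -0.125], [0.001, -0.125, -0.992], [-1.0, 0.008, -0.002]]
ft_force: [-0.2, -0.3, 0.5]
grip_width: 0.0451
```

Emit:
{"op": "play_rows", "data": {
  "travel": [
    [0,0,0.5],
    [0,0,1],
    [0,0,2],
    [0,0,2],
    [0,0,2],
    [0,0,1],
    [0,0,0]
  ],
  "rotation": [
    [0,0,0],
    [0,0,0],
    [0,0,0],
    [0,0,0],
    [0,0,0],
    [0,0,0],
    [0,0,0]
  ],
  "claw": [4.5,4.5,4.5,4.5,4.5,4.5,4.5]
}}

```text
time_s: 8.75
position: [0.5727, 0.2073, 0.201]
tool_rot: [[0.007, 0.992, -0.125], [0.0, -0.125, -0.992], [-1.0, 0.007, -0.001]]
ft_force: [0.2, 0.0, -0.3]
grip_width: 0.0447
```

```bash
python3 -c "
from h import *
rem((.5587,.0895,.2),82.8)
rem((.5587,.0895,.2),-97.2)
import cv2
n='scene';x,y=290,110
i=env.get_image(n)[:,:,::-1]; cv2.imwrite(f'pics/{n}7.png',cv2.resize(i[y:y+100,x:x+130],None,fx=6,fy=6,interpolation=cv2.INTER_CUBIC))
"
```

```text
t 8.75 pos [0.5727 0.2073 0.201 ] rem cm [ -1.4  -11.78  -0.1 ] rot [-0.006  0.005  1.57 ] F [ 0.2  0.  -0.3] w 0.0447 q6 16.0
t 8.75 pos [0.5727 0.2073 0.201 ] rem cm [ -1.4  -11.78  -0.1 ] rot [ 0.005  0.006 -1.571] F [ 0.2  0.  -0.3] w 0.0447 q6 16.0
```

View pics/scene7.png

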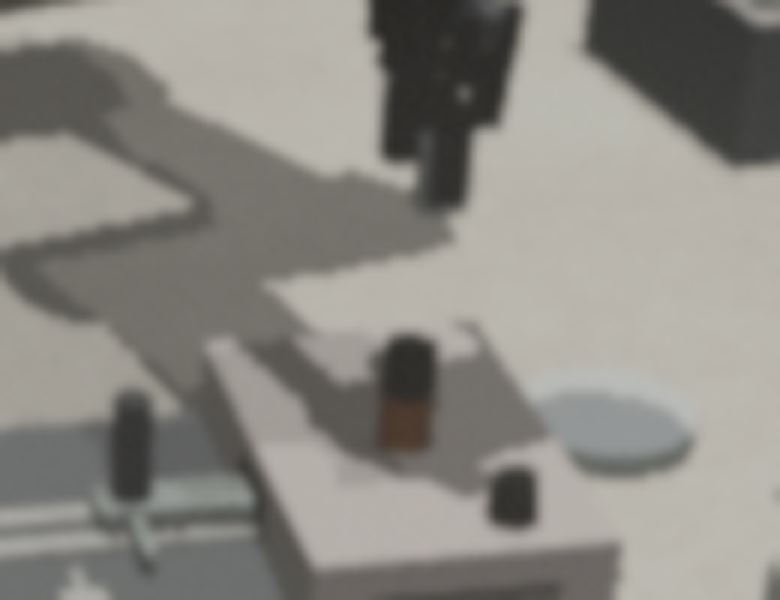

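The vial is fully down: 45 mm stands out, with cap and amber about equal, at crop (408,390). Next I go to the post with the jaws turned along the pull.

Emit:
{"op": "play_rows", "data": {
  "travel": [
    [-0.1,-0.5,0],
    [-0.1,-1,0],
    [-0.1,-1,0],
    [-0.1,-1,0],
    [-0.1,-1,0],
    [-0.1,-1,0],
    [-0.1,-1,0],
    [-0.1,-1,0],
    [-0.1,-1,0],
    [-0.1,-1,0],
    [-0.1,-1,0],
    [-0.1,-0.8,0]
  ],
  "rotation": [
    [0,0,0.12],
    [0,0,0.12],
    [0,0,0.12],
    [0,0,0.12],
    [0,0,0.12],
    [0,0,0.12],
    [0,0,0.12],
    [0,0,0.12],
    [0,0,0.12],
    [0,0,0.12],
    [0,0,0.12],
    [0,0,0.12]
  ],
  "claw": [5,5,5,5,5,5,5,5,5,5,5,5]
}}

```text
time_s: 9.8
position: [0.5555, 0.0905, 0.1909]
tool_rot: [[-0.013, 0.199, 0.98], [-0.003, 0.98, -0.199], [-1.0, -0.005, -0.012]]
ft_force: [1.7, -0.3, -0.1]
grip_width: 0.05
```

```bash
python3 -c "
from h import *
rem((.5587,.0895,.2),82.8)
"
```

```text
t 9.8 pos [0.5555 0.0905 0.1909] rem cm [ 0.32 -0.1   0.91] rot [ 0.003 -0.013  0.075] F [ 1.7 -0.3 -0.1] w 0.05 q6 -81.0
```

Emit:
{"op": "play_rows", "data": {
  "travel": [
    [0.3,0,0],
    [0,0,-1],
    [0,0,-1],
    [0,0,0],
    [0,0,0]
  ],
  "rotation": [
    [0.003,-0.013,0.07],
    [0,0,0],
    [0,0,0],
    [0,0,0],
    [0,0,0]
  ],
  "claw": [5,5,5,5,5]
}}

```text
time_s: 10.22
position: [0.5569, 0.0883, 0.167]
tool_rot: [[-0.006, 0.121, 0.993], [0.0, 0.993, -0.121], [-1.0, -0.001, -0.006]]
ft_force: [-0.9, -0.0, 0.2]
grip_width: 0.0501
```

```bash
python3 -c "
from h import *
rem((.5587,.0895,.078),82.8)
import cv2
for n,(x,y) in (('scene',(255,110)),('top',(165,170))):
    i=env.get_image(n)[:,:,::-1]; cv2.imwrite(f'pics/{n}8.png',cv2.resize(i[y:y+100,x:x+130],None,fx=6,fy=6,interpolation=cv2.INTER_CUBIC))
"
```

```text
t 10.22 pos [0.5569 0.0883 0.167 ] rem cm [ 0.18  0.12 -8.9 ] rot [-0.    -0.006 -0.004] F [-0.9 -0.   0.2] w 0.0501 q6 -86.0
```

View pics/scene8.png

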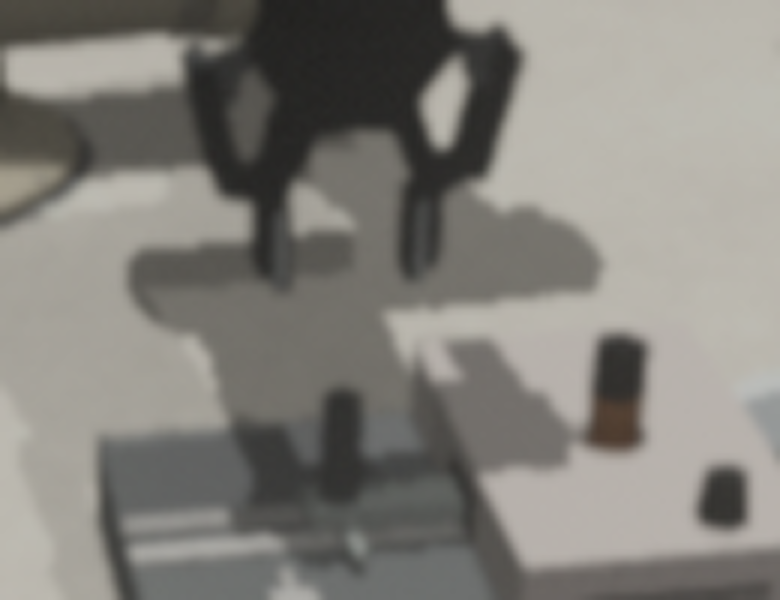

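View pics/top8.png

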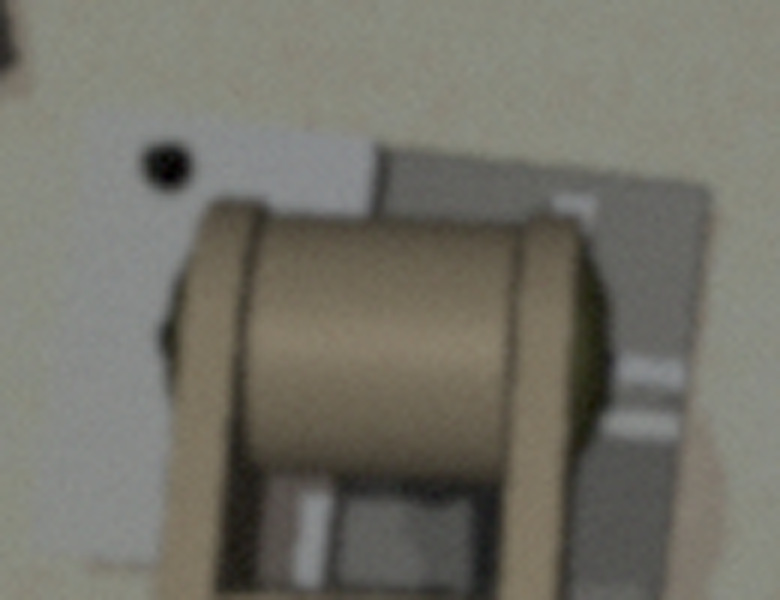

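The fingers straddle the post: mid crop u about 345, post at 342. Descending.

Emit:
{"op": "play_rows", "data": {
  "travel": [
    [0.2,0.1,-1.5],
    [0,0,-1.7],
    [0,0,-1.7],
    [0,0,-1.5],
    [0,0,0]
  ],
  "rotation": [
    [0,-0.006,-0.004],
    [0,0,0],
    [0,0,0],
    [0,0,0],
    [0,0,0]
  ],
  "claw": [5,5,5,5,5]
}}

```text
time_s: 10.73
position: [0.5607, 0.0899, 0.1044]
tool_rot: [[0.008, 0.125, 0.992], [-0.0, 0.992, -0.125], [-1.0, 0.001, 0.008]]
ft_force: [-0.4, -0.0, -1.3]
grip_width: 0.05
```

```bash
python3 -c "
from h import *
rem((.5587,.0895,.078),82.8)
"
```

```text
t 10.73 pos [0.5607 0.0899 0.1044] rem cm [-0.2  -0.04 -2.64] rot [0.    0.008 0.   ] F [-0.4 -0.  -1.3] w 0.05 q6 -86.0
```

Emit:
{"op": "play_rows", "data": {
  "travel": [
    [-0.2,0,-0.8],
    [0,0,-0.8],
    [0,0,-0.7],
    [0,0,0],
    [0,0,0]
  ],
  "rotation": [
    [0,0.008,0],
    [0,0,0],
    [0,0,0],
    [0,0,0],
    [0,0,0]
  ],
  "claw": [5,5,5,5,5]
}}

```text
time_s: 11.15
position: [0.5599, 0.09, 0.0821]
tool_rot: [[0.004, 0.125, 0.992], [-0.001, 0.992, -0.125], [-1.0, -0.0, 0.004]]
ft_force: [-0.0, -0.2, 0.2]
grip_width: 0.0501
```

```bash
python3 -c "
from h import *
rem((.5587,.0895,.078),82.8)
import cv2
n='scene';x,y=255,110
i=env.get_image(n)[:,:,::-1]; cv2.imwrite(f'pics/{n}9.png',cv2.resize(i[y:y+100,x:x+130],None,fx=6,fy=6,interpolation=cv2.INTER_CUBIC))
"
```

```text
t 11.15 pos [0.5599 0.09   0.0821] rem cm [-0.12 -0.05 -0.41] rot [ 0.001  0.004 -0.   ] F [-0.  -0.2  0.2] w 0.0501 q6 -86.0
```

View pics/scene9.png

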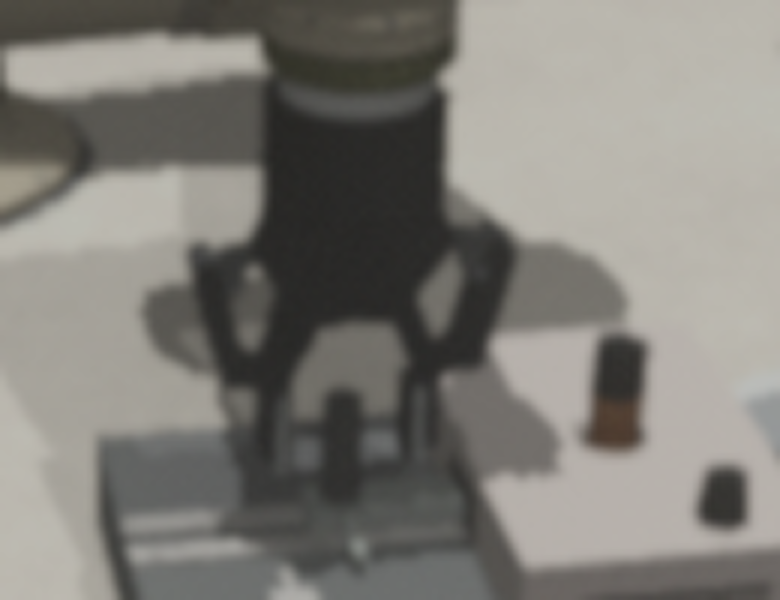

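Emit:
{"op": "play_rows", "data": {
  "travel": [
    [-0.1,0,-0.2],
    [0,0,0],
    [0,0,0],
    [0,0,0],
    [0,0,0],
    [0,0,0]
  ],
  "rotation": [
    [0,0,0],
    [0,0,0],
    [0,0,0],
    [0,0,0],
    [0,0,0],
    [0,0,0]
  ],
  "claw": [3,1,1,1,1,1],
  "squeeze": 60
}}

```text
time_s: 11.7
position: [0.5592, 0.0892, 0.0812]
tool_rot: [[0.005, 0.125, 0.992], [-0.002, 0.992, -0.125], [-1.0, -0.001, 0.006]]
ft_force: [-0.5, -1.3, -2.5]
grip_width: 0.0164
```

```bash
python3 -c "
from h import *
rem((.5587,.0895,.078),82.8)
v=np.load('v.npy');print((loc([0,0,v[2]],[0,-.034,0])*100).round(2))
"
```

```text
t 11.7 pos [0.5592 0.0892 0.0812] rem cm [-0.05  0.03 -0.32] rot [ 0.002  0.005 -0.   ] F [-0.5 -1.3 -2.5] w 0.0164 q6 -86.0
[[-0.43 -3.37  0.  ]]
```

Gripped. Pulling about 31 mm first.

Emit:
{"op": "play_rows", "data": {
  "travel": [
    [-0.04,-0.35,0],
    [-0.05,-0.4,0],
    [-0.05,-0.4,0],
    [-0.05,-0.4,0],
    [-0.05,-0.4,0],
    [-0.05,-0.4,0],
    [-0.05,-0.4,0],
    [0,0,0]
  ],
  "rotation": [
    [0,0,0],
    [0,0,0],
    [0,0,0],
    [0,0,0],
    [0,0,0],
    [0,0,0],
    [0,0,0],
    [0,0,0]
  ],
  "claw": [1,1,1,1,1,1,1,1]
}}

```text
time_s: 12.37
position: [0.5556, 0.0617, 0.0812]
tool_rot: [[0.007, 0.125, 0.992], [0.003, 0.992, -0.125], [-1.0, 0.004, 0.006]]
ft_force: [1.4, 4.5, -1.9]
grip_width: 0.0164
```

```bash
cat > look.py <<'E'
from h import *
import cv2,sys
rem((.5592-.0043,.0892-.0337,.0812),82.8)
k=sys.argv[1]
n='scene';x,y=275,170
i=env.get_image(n)[:,:,::-1]; cv2.imwrite(f'pics/{n}{k}.png',cv2.resize(i[y:y+50,x:x+65],None,fx=12,fy=12,interpolation=cv2.INTER_CUBIC))
cv2.imwrite(f'pics/full{k}.png',i)
E
python3 look.py 10
```

```text
t 12.37 pos [0.5556 0.0617 0.0812] rem cm [-0.07 -0.62  0.  ] rot [-0.003  0.007 -0.   ] F [ 1.4  4.5 -1.9] w 0.0164 q6 -89.0
```

View pics/scene10.png

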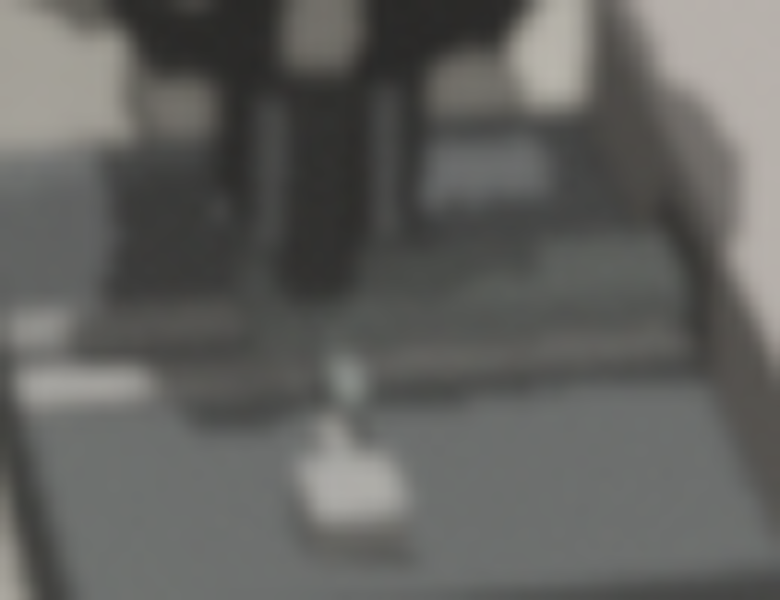

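```bash
python3 - <<'E'
from h import *
v=np.load('v.npy')
c=lambda P:((proj('scene',loc(v[:3],P),v[14])-[275,170]+.5)*12-.5).round(1)
px=v[8]
for z in (.06,.068):
  for d in (-.0277,-.0342): print(z,d,'bar start/end',c([px+.02,-.045+d,z]),c([px+.044,-.045+d,z]),'mark',c([px+.05,-.045+d,z]),c([px+.065,-.045+d,z]),c([px+.085,-.045+d,z]))
E
python3 - <<'E'
import cv2
i=cv2.imread('pics/full10.png');j=i[193:218,292:317]
cv2.imwrite('pics/z10.png',cv2.resize(j,None,fx=24,fy=24,interpolation=cv2.INTER_CUBIC))
i=cv2.imread('pics/scene0.png');j=i[193:218,292:323]
cv2.imwrite('pics/z0.png',cv2.resize(j,None,fx=24,fy=24,interpolation=cv2.INTER_CUBIC))
E
```

```text
0.06 -0.0277 bar start/end [[335.7 357.2]] [[357.6 415.8]] mark [[363.2 430.7]] [[377.3 468.6]] [[396.6 520.4]]
0.06 -0.0342 bar start/end [[305.9 359.9]] [[327.3 418.5]] mark [[332.8 433.4]] [[346.6 471.4]] [[365.5 523.2]]
0.068 -0.0277 bar start/end [[336.4 325.3]] [[358.3 383.5]] mark [[363.9 398.4]] [[378.1 436.1]] [[397.6 487.6]]
0.068 -0.0342 bar start/end [[306.5 327.9]] [[328.  386.2]] mark [[333.5 401.1]] [[347.4 438.8]] [[366.3 490.4]]
```

View pics/z10.png

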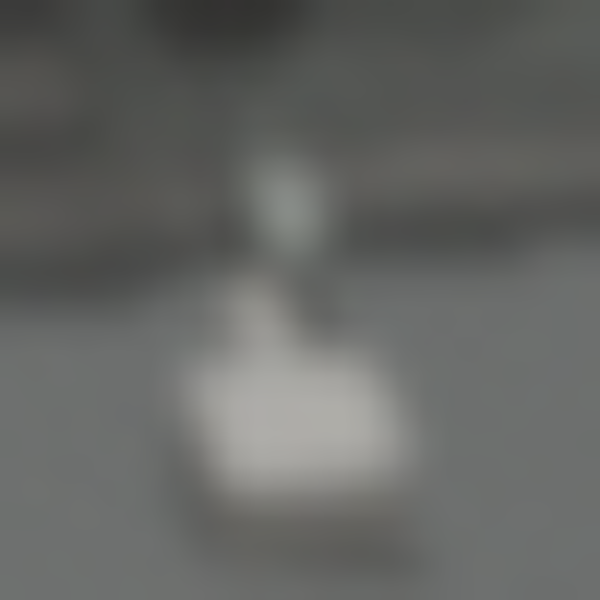

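View pics/z0.png

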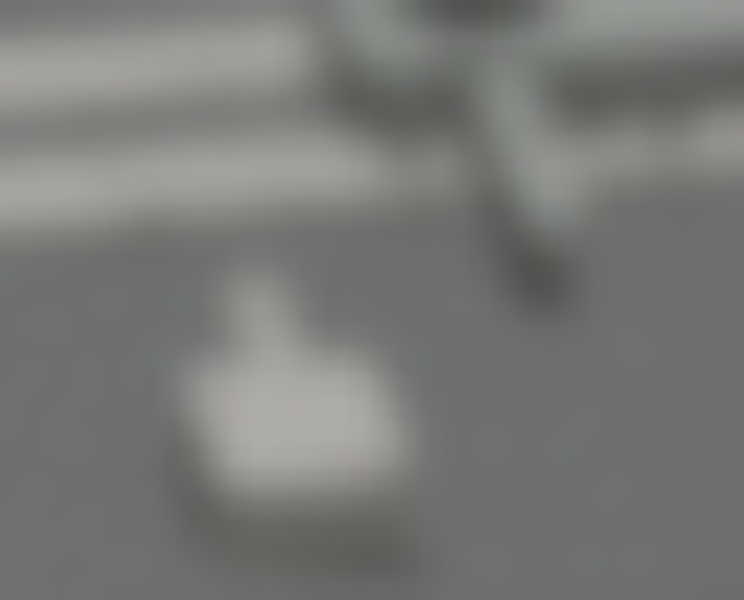

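```bash
python3 - <<'E'
import cv2
i=cv2.imread('pics/top0.png');j=i[198:224,238:272]
j=cv2.convertScaleAbs(j,alpha=2.2,beta=-120)
cv2.imwrite('pics/zt0.png',cv2.resize(j,None,fx=22,fy=22,interpolation=cv2.INTER_CUBIC))
g=i.astype(int).sum(2)
print(g[203:226,240:268])
from h import *
v=np.load('v.npy');px=v[8]
for z in(.063,.068):
  for P in ([px+.03,-.045,z],[px+.044,-.045,z],[px+.05,-.079,z],[px+.05,-.080,z],[px+.07,-.079,z]): print(P,proj('top',loc(v[:3],P),v[13]).round(2))
E
```

```text
[[271 289 283 291 278 279 286 276 292 276 276 288 292 295 286 278 295 338
  374 388 383 380 379 368 319 305 291 297]
 [282 289 283 277 283 280 278 285 283 278 288 285 285 283 285 282 292 349
  391 393 394 403 392 370 324 291 289 288]
 [288 282 274 278 288 283 284 279 285 287 286 283 280 289 286 280 295 346
  388 400 411 404 390 363 323 292 289 295]
 [273 278 284 289 279 281 286 284 280 279 288 287 280 279 279 278 290 341
  386 406 402 409 386 348 305 291 295 291]
 [274 280 274 275 285 283 280 291 283 287 289 286 280 282 282 277 304 354
  390 396 399 401 383 326 293 284 287 283]
 [280 280 280 285 278 281 281 288 280 282 289 276 288 284 277 291 327 359
  372 390 387 390 369 315 283 277 288 285]
 [282 278 275 282 277 281 284 285 277 278 284 280 284 286 280 284 300 321
  344 361 363 355 345 299 281 285 291 296]
 [281 284 283 287 283 278 280 280 281 285 284 281 276 295 284 285 276 274
  292 327 333 321 303 280 279 287 284 284]
 [278 273 278 283 277 284 273 280 289 276 283 283 275 282 292 278 270 275
  292 315 327 287 287 264 274 284 288 286]
 [275 270 277 282 272 284 276 283 278 284 270 2
[... 1559 characters left out ...]
78 283 286 297 290 282 289 286]]
[np.float64(0.03143274717516643), -0.045, 0.063] [[245.44 220.84]]
[np.float64(0.045432747175166426), -0.045, 0.063] [[246.06 215.73]]
[np.float64(0.05143274717516643), -0.079, 0.063] [[258.72 215.  ]]
[np.float64(0.05143274717516643), -0.08, 0.063] [[259.09 215.04]]
[np.float64(0.07143274717516644), -0.079, 0.063] [[259.6 207.7]]
[np.float64(0.03143274717516643), -0.045, 0.068] [[245.3  220.76]]
[np.float64(0.045432747175166426), -0.045, 0.068] [[245.92 215.63]]
[np.float64(0.05143274717516643), -0.079, 0.068] [[258.64 214.89]]
[np.float64(0.05143274717516643), -0.08, 0.068] [[259.   214.93]]
[np.float64(0.07143274717516644), -0.079, 0.068] [[259.52 207.57]]
```

View pics/zt0.png

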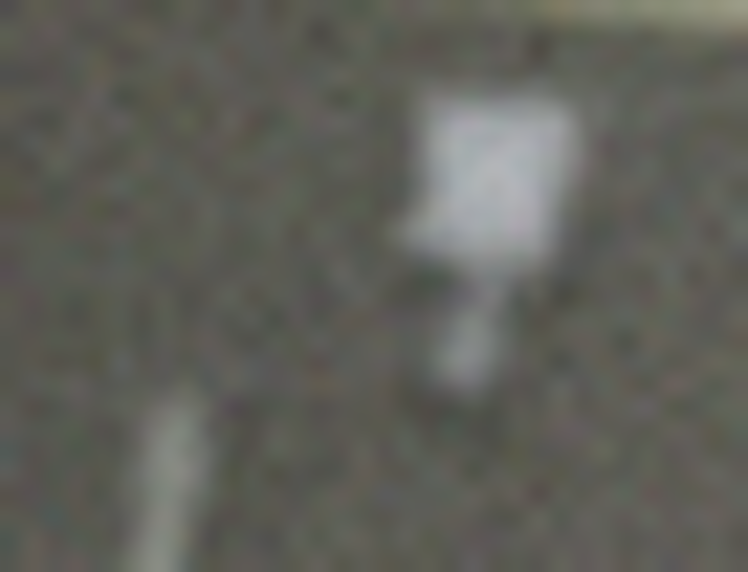

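Two views agree that the mark is about 35 mm out (top 35.0, scene 35.2). The pull so far is 27.7 mm, so about 7.4 mm remains.

Emit:
{"op": "play_rows", "data": {
  "travel": [
    [-0.03,-0.25,0],
    [-0.03,-0.25,0],
    [-0.02,-0.15,0],
    [0,0,0],
    [0,0,0]
  ],
  "rotation": [
    [-0.003,0.007,0],
    [0,0,0],
    [0,0,0],
    [0,0,0],
    [0,0,0]
  ],
  "claw": [1,1,1,1,1]
}}

```text
time_s: 12.83
position: [0.5549, 0.0565, 0.0811]
tool_rot: [[0.0, 0.125, 0.992], [0.003, 0.992, -0.125], [-1.0, 0.003, -0.0]]
ft_force: [0.7, 5.3, -1.9]
grip_width: 0.0165
```

```bash
sed -i 's/^rem.*/rem((.5592-.0044,.0892-.0348,.0812),82.8)/' look.py; python3 look.py 11; python3 - <<'E'
import cv2
i=cv2.imread('pics/full11.png');j=i[193:218,292:317]
cv2.imwrite('pics/z11.png',cv2.resize(j,None,fx=24,fy=24,interpolation=cv2.INTER_CUBIC))
E
```

```text
t 12.83 pos [0.5549 0.0565 0.0811] rem cm [-0.01 -0.21  0.01] rot [-0.003  0.    -0.   ] F [ 0.7  5.3 -1.9] w 0.0165 q6 -89.0
```

View pics/z11.png

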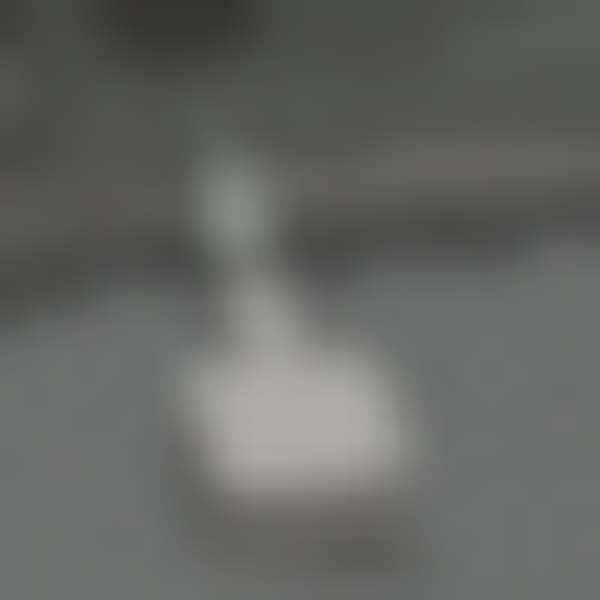

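The bar at (238,205) and pointer at (262,310) are nearly in line, with about 2 mm left, which matches the TCP figure.

Emit:
{"op": "play_rows", "data": {
  "travel": [
    [-0.02,-0.2,0],
    [0,0,0],
    [0,0,0]
  ],
  "rotation": [
    [0,0,0],
    [0,0,0],
    [0,0,0]
  ],
  "claw": [1,1,1]
}}

```text
time_s: 13.13
position: [0.5547, 0.0553, 0.0811]
tool_rot: [[0.001, 0.125, 0.992], [0.005, 0.992, -0.125], [-1.0, 0.005, 0.0]]
ft_force: [1.1, 5.5, -2.3]
grip_width: 0.0164
```

```bash
python3 look.py 12; python3 - <<'E'
import cv2
i=cv2.imread('pics/full12.png');j=i[193:218,292:317]
cv2.imwrite('pics/z12.png',cv2.resize(j,None,fx=24,fy=24,interpolation=cv2.INTER_CUBIC))
E
```

```text
t 13.13 pos [0.5547 0.0553 0.0811] rem cm [ 0.01 -0.09  0.01] rot [-0.005  0.001 -0.   ] F [ 1.1  5.5 -2.3] w 0.0164 q6 -90.0
```

View pics/z12.png

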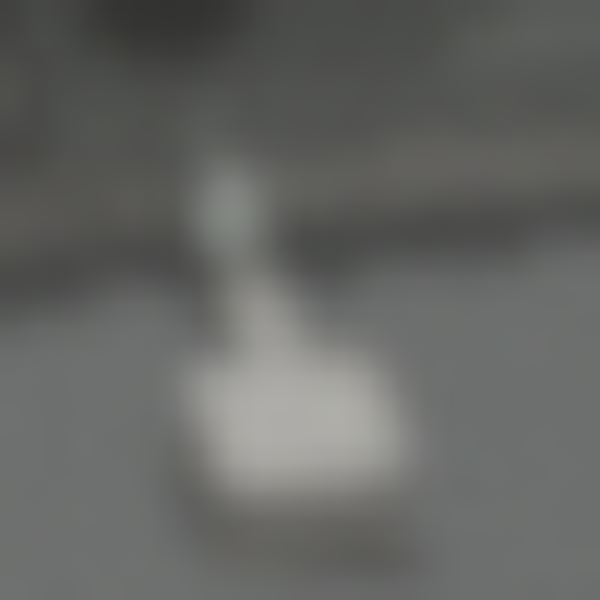

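View pics/full12.png

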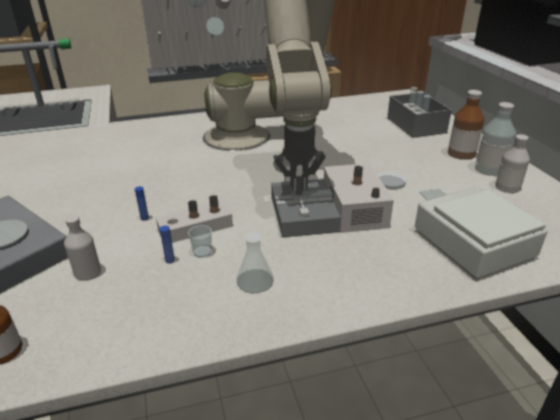

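Emit:
{"op": "play_rows", "data": {
  "travel": [
    [-0.01,-0.12,0],
    [0,-0.02,0],
    [0,-0.02,0]
  ],
  "rotation": [
    [-0.004,0,0],
    [0,0,0],
    [0,0,0]
  ],
  "claw": [1,1,1]
}}

```text
time_s: 13.43
position: [0.5546, 0.0548, 0.0812]
tool_rot: [[0.002, 0.125, 0.992], [0.002, 0.992, -0.125], [-1.0, 0.003, 0.001]]
ft_force: [1.2, 5.2, -1.9]
grip_width: 0.0164
```

```bash
python3 look.py 13; python3 - <<'E'
import cv2
i=cv2.imread('pics/full13.png');j=i[193:218,292:317]
cv2.imwrite('pics/z13.png',cv2.resize(j,None,fx=24,fy=24,interpolation=cv2.INTER_CUBIC))
E
python3 look.py 14
```

```text
t 13.43 pos [0.5546 0.0548 0.0812] rem cm [ 0.02 -0.04  0.  ] rot [-0.002  0.002 -0.001] F [ 1.2  5.2 -1.9] w 0.0164 q6 -90.0
t 13.48 pos [0.5546 0.0547 0.0811] rem cm [ 0.02 -0.03  0.01] rot [-0.002  0.001 -0.001] F [ 2.5  5.5 -2.2] w 0.0162 q6 -90.0
```

View pics/z13.png

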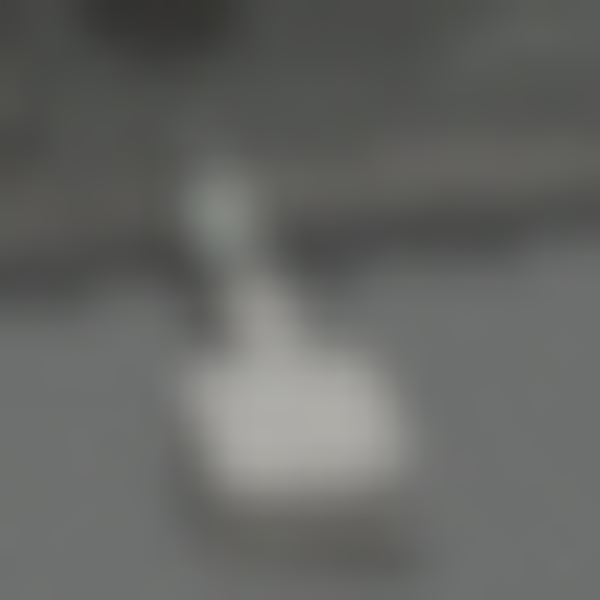

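The bar at (224,205), extended along the photometer's x, meets the pointer at (264,310). It is level to within my reading of about 0.5 mm, and the pose holds steady. Handing in.

```bash
python3 -c "
from h import *
print(env.close_job()); rem((.5548,.0544,.0812),82.8)"
```

```text
the job is handed in; nothing more can be done
None
the job is handed in; nothing more can be done
```

I moved the tall amber vial from the rack to the photometer well, pushed it down and let go. Then I gripped the shutter post, pulled it out to the mark, and handed the job in at about 13.5 s while still holding it.

- **Vial:** I pressed until it met the well floor at 25 N, at the expected depth. After release the picture showed it upright, with about 45 mm standing out.
- **Shutter:** the tool had pulled it about 34.7 mm. Before the pull, the two views put the mark at 35.0 mm (top) and 35.2 mm (scene). An earlier combined fit gave 34.2 mm, so the estimates differ by about 1 mm. I set the final position by eye, lining up index arm and pointer in the enlarged scene view. They looked level to about 0.5 mm, with about 5.5 N of spring pull held.
- **Other items:** in the last full scene picture the short vials were still in the rack, and nothing else in view looked moved.
- **Not checked:** the arm blocked the top camera's view near the shutter, so only the scene camera confirmed the final alignment. No state could be read after handing in, so I did not see the final second of holding.

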